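Load the mosaic inlay and hold it over its gap

ROBOT

A 6-joint arm with a two-finger parallel gripper is mounted at the origin on the work surface. World frame = base frame: x ahead of the robot, y to its left, z up, the work surface at z = 0. Lengths are in m, angles in rad, forces in N, time in s.
With the tool pointing down it reaches from about 0.4 to 0.825 m from the base axis. Payload 7 kg.
Tool frame: the origin (TCP) lies on the centre line of the jaws, within the pads' length; the fingertips stand arm.tip_reach ahead of it and the grasp point (between the pads) lies 5 mm behind it (arm.tip_reach is the distance from the TCP to the fingertips, in m); z points along the fingers, y is the line along which they close (so a half turn about z gives the same grasp; the last joint's range is limited). The gripper opens to 88 mm and grips with 3 to 60 N. Pads are 19 mm wide; open, the fingers measure 130 mm over their backs; the gripper's body (78 mm by 193 mm) begins 47 mm behind the grasp point.
Start: joints at [1.449, 0.359, 0.012, 0, -1.224, -0.288], TCP at [0.269, 0.619, 0.241] pointing down, gripper open.
Joint ranges: [-3.07, 3.07], [-1.43, 2.12], [-1.02, 1.25], [-3.03, 1.67], [-3.05, -0], [-3.03, 3.03]. Speed limits (rad/s): [2.39, 2.39, 3.01, 3.14, 3.14, 3.14].

INTERFACE

Orientations are given as [roll, pitch, yaw] about the fixed x, y, z axes, in that order (R = Rz(yaw) Ry(pitch) Rx(roll)).
In Python, from station import status, optics, order, arm gives the robot as it stands. The module is installed in compiled form; this text tells all that it offers.
- The arm moves only by the shell command python3 -m jog 'ROWS' [FORCE]. ROWS is JSON, a list of rows, each a list of 3 entries, a list of its own where there are three numbers: the gripper command: -1 is shut, 1 is fully open, values between are in proportion, then the shift along the tool's x, y, z in mm, then the turn about the tool's z in rad. A call has 1 to 20 rows; each row is the pose to reach, as a shift and turn from the pose commanded when the call began, along the tool's axes at that moment; what a row does not reach only later rows make up. A row lasts 1/8 s, in which the tool goes at most 62.5 mm and 10.7 degrees, less where a joint would pass 70% of its speed; a pose out of reach is approached as far as the arm can. A call with a gripper value outside its range is refused whole. The fingers move at their own pace and stop on an object; FORCE is the grip in N (left out, the last holds). Time passes only in rows, so rows that repeat a pose let the fingers close. It gives the time, the measured TCP pose, the force, the opening and the grip force at its end, in the units of the state.
- status.get_state(): the state, without advancing time (a new reading comes with each control period).
- optics.grab_frame(name): name is "scene" or "top" or "wrist"; returns a dict with "color" (400x640x3 uint8, red, green, blue), "mtx" (3x3 intrinsics, pixels), "k1" (the pictures are not rectified: a ray, as slopes to the right and down, at radius r is drawn at 1 + k1 r^2 times it, then the intrinsics apply), "cam_to_world" (4x4, takes a point from camera to world coordinates). Camera axes: x right, y down, z forward; pixel columns grow to the right and rows downward; lengths in m; the calibration is good to about 2 mm. A picture is of the moment at which its call begins. There is no depth.
- order.job_done(): hands the job in; it is judged then, once.
The state is a dict: "t": time; "q": joint angles; "qd": joint speeds; "joint_efforts": joint torques, N m; "eef_pos": TCP position; "ee_rot": TCP orientation; "force": force on the tool from outside, world axes, zero at the start; "moment": the same for the moment, N m; "width": finger opening in m; "gripper_force": force on a finger pad.
Only numpy, scipy, OpenCV 4.12 (cv2) and the standard library are available. Lean on these libraries where they do the work, as an engineer would, in place of code of your own. Each camera call takes 0.05 s, during which the arm holds its last target. There are 200 camera calls.

TASK

One of the three wells of the inlay slab already holds its ceramic bead: put one of the two loose beads upright into each of the two empty wells while the slab lies on the table. Then lift the loaded slab by its wooden grip, carry it over the rack of tile strips and stop with it hovering level just above the square gap in the mosaic panel, about a centimetre above the surrounding tiles, centred and square to the gap (any of the four ways round) and never touching the panel. Finish while still holding it there, beads in their wells, and leave the rack and the other things on the table undisturbed.

Things in the scene. Friction and masses are not known exactly. Their poses are not given: they have to be found in the camera images.
- bead0_center (a point): centre of a plain white ceramic bead: an upright cylinder 22 mm in diameter and 26 mm tall, 22 g, standing loose on the table at the start; the point is half-way up (13 mm above its underside). The beads are alike; either loose bead may go in either empty well
- bead1_center (a point): centre of a plain white ceramic bead: an upright cylinder 22 mm in diameter and 26 mm tall, 22 g, standing loose on the table at the start; the point is half-way up (13 mm above its underside). The beads are alike; either loose bead may go in either empty well
- bead2_center (a point): centre of a plain white ceramic bead: an upright cylinder 22 mm in diameter and 26 mm tall, 22 g, already standing in the well well2 at the start; the point is half-way up (13 mm above its underside). The beads are alike; either loose bead may go in either empty well
- inlay_grip (a point): grip point on the wooden block fixed upright in the middle of the inlay slab's top. The block is 34 mm long along the slab's y axis, 16 mm thick along its x axis, and rises from 16 to 60 mm above the slab's underside; pinch it across its 16 mm thickness. The point is on the slab's central axis, 42 mm above its underside; axes are the slab's
- inlay_foot (a point): centre of the underside of the inlay: a loose grey cast slab 130 x 130 mm, 16 mm thick, about 0.5 kg, lying flat on the table at the start; axes parallel to its edges, z up. Two wells lie on the +y side of its wooden grip block, one (already filled) on the -y side
- well0 (a point): one of the inlay's three round wells, 30 mm in diameter, 9 mm deep, open at the slab's top; its axis lies at x 36, y 42 mm from the slab's centre. The point is where a seated bead's centre will be: 13 mm above the well's floor, 20 mm above the slab's underside. A seated bead stands 17 mm proud of the slab
- well1 (a point): one of the inlay's three round wells, 30 mm in diameter, 9 mm deep, open at the slab's top; its axis lies at x -36, y 42 mm from the slab's centre. The point is where a seated bead's centre will be: 13 mm above the well's floor, 20 mm above the slab's underside. A seated bead stands 17 mm proud of the slab
- well2 (a point): one of the inlay's three round wells, 30 mm in diameter, 9 mm deep, open at the slab's top; its axis lies at x 0, y -42 mm from the slab's centre. The point is where a seated bead's centre will be: 13 mm above the well's floor, 20 mm above the slab's underside. A seated bead stands 17 mm proud of the slab
- gap (a point): centre of the square gap in the fixed mosaic panel, at the level of the tops of the surrounding tiles (23 mm above the table). The gap is 142 x 142 mm and 8 mm deep, its edges parallel to this point's x and y axes, which are the panel's; the panel is 280 x 280 mm, a plywood board with white and dark blue tiles around the bare gap
- rack_top (a point): centre of the top of a fixed long grey plastic rack filled with tile strips, standing between inlay and panel: 340 mm long along its x axis, 50 mm wide, 70 mm high; this point is 70 mm above the table
- jar: bystander: closed jar, 60 mm in diameter, 85 mm tall, origin at its underside's centre; leave alone
- tub: bystander: clear plastic tub 100 x 75 x 45 mm with set filler, origin at its underside's centre; leave alone
- nippers: bystander: tile nippers with red grips, about 140 mm long along their x axis, 16 mm high, lying on the table, origin at the underside near the pivot; leave alone
Not all that is in view belongs to the job. Of the things that look like the part that bears inlay_grip, take the one that is farthest to the robot's right at the start.

How it is judged:
On the way:
1. a released bead stands in each of the three wells while the inlay still lies on the table (distance between any of bead0_center, bead1_center, bead2_center and well0 below 0.008 m and distance between any of bead0_center, bead1_center, bead2_center and well1 below 0.008 m and distance between any of bead0_center, bead1_center, bead2_center and well2 below 0.008 m and (angle between bead0_center's own z axis and vertical below 0.25 rad or angle between bead0_center's own z axis and vertical above 2.89 rad) and (angle between bead1_center's own z axis and vertical below 0.25 rad or angle between bead1_center's own z axis and vertical above 2.89 rad) and (angle between bead2_center's own z axis and vertical below 0.25 rad or angle between bead2_center's own z axis and vertical above 2.89 rad) and contact force between the fingers and bead0 below 0.05 N and contact force between the fingers and bead1 below 0.05 N and contact force between the fingers and bead2 below 0.05 N and height (world z) of inlay_foot below 0.004 m), for 0.2 s.
At the end, for the whole second after the job is handed in: a bead seated in each well (within 8 mm, upright within 0.25 rad, either end up); slab held by the fingers, still, its underside 3 to 20 mm above the tiles around the gap, centred within 6 mm, square within 0.07 rad (any quarter turn), level within 0.06 rad, not touching the panel (distance between any of bead0_center, bead1_center, bead2_center and well0 below 0.008 m and distance between any of bead0_center, bead1_center, bead2_center and well1 below 0.008 m and distance between any of bead0_center, bead1_center, bead2_center and well2 below 0.008 m and (angle between bead0_center's own z axis and vertical below 0.25 rad or angle between bead0_center's own z axis and vertical above 2.89 rad) and (angle between bead1_center's own z axis and vertical below 0.25 rad or angle between bead1_center's own z axis and vertical above 2.89 rad) and (angle between bead2_center's own z axis and vertical below 0.25 rad or angle between bead2_center's own z axis and vertical above 2.89 rad) and horizontal distance between inlay_foot and gap below 0.006 m and z of inlay_foot in the frame of gap between 0.003 and 0.02 m and (angle between the x axis of inlay_foot and the x axis of gap, either way round below 0.07 rad or angle between the x axis of inlay_foot and the y axis of gap, either way round below 0.07 rad) and angle between inlay_foot's own z axis and vertical below 0.06 rad and contact force between inlay and panel below 0.05 N and contact force between the fingers and inlay above 1 N and linear speed of inlay below 0.02 m/s); the arm keeps its last pose, push and grip.
It fails at once if the inlay touches the panel (contact force between inlay and panel above 0.5 N).
It fails at once if the rack is bumped (contact force between rack and the arm above 2 N or contact force between rack and the fingers above 2 N or contact force between rack and inlay above 2 N).
It fails at once if a bystander is moved by more than 20 mm (distance of any of jar, tub, nippers from where it was at the start of the episode above 0.02 m).
It also fails if it takes over 69 s, if anything falls off the work surface, if the arm or the gripper's body presses on something with over 40 N, if the wrist force passes 120 N, or if a joint passes its speed limit or range.

## Working session

There is one attempt and no reset: what is moved stays moved. The work goes in short steps, Python scripts to look and compute and a shell command to move; the robot and the scene stay as the last step left them, time stands still between calls to the robot, and variables do not carry over. Pictures are saved under pics/ and viewed, at most 10 in all, crops included, and the job is handed in when it is done.

```bash
mkdir -p pics; python3 - <<'E'
from station import status, optics, order, arm
import cv2,numpy as np
s=status.get_state();print({k:np.round(v,3).tolist() for k,v in s.items()});print(arm.tip_reach)
for n in("scene","top"):
    f=optics.grab_frame(n);cv2.imwrite(f"pics/{n}0.png",f["color"][:,:,::-1]);print(n,f["mtx"].tolist(),f["k1"],np.round(f["cam_to_world"],3).tolist())
E
```

```text
{'t': 0.0, 'q': [1.449, 0.359, 0.011, -0.0, -1.224, -0.288], 'qd': [-0.0, -0.001, -0.0, 0.002, 0.0, 0.001], 'joint_efforts': [-0.001, -58.271, 29.306, 6.997, 0.007, -0.0], 'eef_pos': [0.269, 0.619, 0.24], 'ee_rot': [3.14, -0.0, -0.41], 'force': [-0.446, 0.185, 0.717], 'moment': [0.02, -0.047, -0.019], 'gripper_force': 0.0, 'width': 0.088}
0.014
scene [[516.3494780189369, 0.0, 317.9469044500575], [0.0, 516.3494780189369, 193.2264453189474], [0.0, 0.0, 1.0]] 0.0029865188027675704 [[0.696, 0.619, -0.363, 0.966], [0.718, -0.609, 0.338, -0.374], [-0.012, -0.496, -0.868, 1.001], [0.0, 0.0, 0.0, 1.0]]
top [[361.01236585871754, 0.0, 314.96556266725804], [0.0, 361.01236585871754, 194.96505541736923], [0.0, 0.0, 1.0]] -0.0030453732510887883 [[0.022, -0.986, 0.168, 0.398], [-1.0, -0.021, 0.01, -0.013], [-0.007, -0.168, -0.986, 1.014], [0.0, 0.0, 0.0, 1.0]]
```

View pics/top0.png

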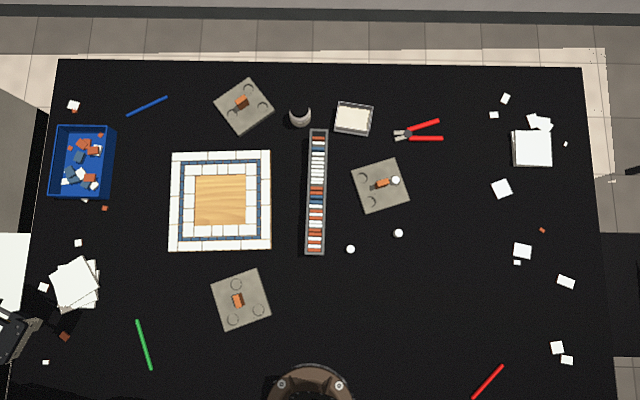

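View pics/scene0.png

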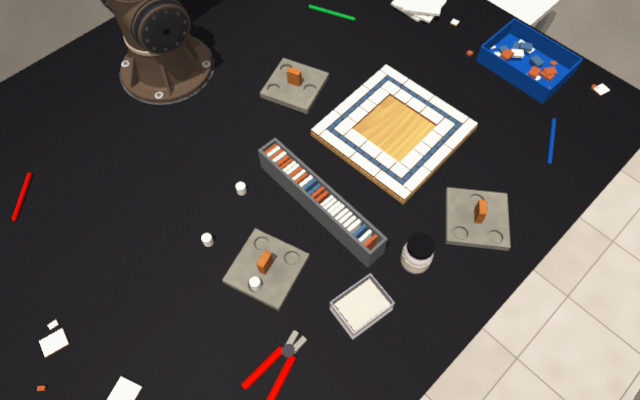

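The top view shows three slabs that look alike: (243,107), (380,186) and (240,300). The image's right is the robot's right (-y), so the one meant is (380,186). It also holds a bead at (396,181). The loose beads are at (350,249) and (398,233), the rack at (316,192) and the gap at (220,200). Next I'll measure and check this with a crop.

```bash
cat >h.py <<'E'
from station import status, optics, order, arm
import cv2,numpy as np
def ray(f,uv,z):
    d=np.array([f["k1"],0,0,0,0]);p=cv2.undistortPoints(np.array(uv,float).reshape(-1,1,2),f["mtx"],d)[:,0]
    T=f["cam_to_world"];v=np.c_[p,np.ones(len(p))]@T[:3,:3].T
    return T[:3,3]+v*((z-T[2,3])/v[:,2])[:,None]
def pix(f,P):
    T=np.linalg.inv(f["cam_to_world"]);r=cv2.Rodrigues(T[:3,:3])[0]
    return cv2.projectPoints(np.array(P,float).reshape(-1,1,3),r,T[:3,3],f["mtx"],np.array([f["k1"],0,0,0,0]))[0][:,0]
def blobs(m,amin=30):
    c,_=cv2.findContours(m.astype(np.uint8),cv2.RETR_EXTERNAL,cv2.CHAIN_APPROX_NONE)
    return [x for x in c if cv2.contourArea(x)>amin]
def rect(f,c,z):
    P=ray(f,c[:,0],z)[:,:2];(x,y),(w,h),a=cv2.minAreaRect((P*1000).astype(np.float32))
    return np.round([x,y,w,h,a],1)
E
python3 - <<'E'
from h import *
for n in("scene","top"):
    f=optics.grab_frame(n);im=f["color"];hsv=cv2.cvtColor(im,cv2.COLOR_RGB2HSV);H,S,V=[hsv[:,:,i].astype(int) for i in range(3)]
    print(n)
    # white blobs
    for c in blobs((V>120)&(S<60),25):
        r=rect(f,c,.013)
        if cv2.contourArea(c)<400 and max(r[2:4])<60: print(' bead?',c[:,0].mean(0).round(),cv2.contourArea(c),r)
    for c in blobs((V>75)&(V<200)&(S<70),600): 
        r=rect(f,c,.016)
        if r[2]<320: print(' slab?',c[:,0].mean(0).round(),r)
    m=((H>10)&(H<28)&(S>70)&(V>120)).astype(np.uint8)
    for c in blobs(cv2.morphologyEx(m,cv2.MORPH_OPEN,np.ones((3,3))),900): print(' gapfloor',c[:,0].mean(0).round(),rect(f,c,.015),rect(f,c,.023))
    for c in blobs((S>150)&(H<14)&(V>60),40): print(' orange',c[:,0].mean(0).round(),rect(f,c,.06))
    for c in blobs((V>60),3000): print(' big',c[:,0].mean(0).round(),rect(f,c,.023))
    if n=="top": cv2.imwrite("pics/crop1.png",cv2.resize(im[130:280,290:460,::-1],None,fx=4,fy=4,interpolation=cv2.INTER_CUBIC))
E
```

```text
scene
 bead? [299. 344.] 84.5 [ 762.2 -244.3   12.1   33.1    3.6]
 bead? [292. 338.] 73.5 [ 745.5 -244.9   11.7   28.7   16.8]
 bead? [ 52. 324.] 55.5 [ 402.6 -559.7   18.6   14.    84.7]
 bead? [207. 239.] 114.5 [ 469.3 -235.    22.2   33.7   61.8]
 bead? [240. 188.] 106.5 [ 422.3 -104.    22.3   36.6   49.9]
 bead? [159.  95.] 49.5 [ 73.  -75.7  23.   22.5  45.3]
 bead? [601.  89.] 102.5 [829.9 715.5  33.6  27.6  74.4]
 bead? [125.  63.] 40.5 [-74.9 -77.   20.3  24.   74.8]
 bead? [517.  53.] 81.0 [615.2 669.6  32.6  28.2  45.1]
 bead? [455.  22.] 32.0 [428.6 645.9  20.3  21.1  13.5]
 slab? [361. 305.] [ 794.  -105.   113.3   86.5   81.7]
 slab? [266. 269.] [ 604.  -187.3  133.3  134.7   18.7]
 slab? [477. 219.] [834.9 209.9 132.4 139.7  38.6]
 slab? [321. 200.] [559.2   2.   77.4 372.8  89.1]
 slab? [398. 123.] [549.2 268.4 231.  240.2   3. ]
 slab? [294.  85.] [287.4 184.9 136.5 142.5  21.4]
 slab? [600.  34.] [694.1 855.2 276.9 332.9  28.9]
 slab? [43. 29.] [-314.4 -131.1  301.6  315.4   62.9]
 gapfloor [394. 127.] [548.5 265.  144.5 142.8   3. ] [551.9 259.8 143.3 141.6   3. ]
[... 2929 characters left out ...]
[238. 300.] [283.3 187.2  31.7  21.6  19.5]
 orange [315. 232.] [460.5  -5.8  18.4  31.7   1.2]
 orange [316. 191.] [573.1  -6.   19.1  32.3   1.2]
 orange [381. 183.] [ 597.  -182.5   17.2   38.2   19.8]
 orange [ 89. 177.] [596.2 611.7  19.5  28.6   1.2]
 orange [ 88. 146.] [684.9 625.6  66.7  31.8  55.7]
 orange [426. 138.] [ 727.6 -304.1   14.4   96.4    1.2]
 orange [423. 124.] [ 764.4 -298.4   16.    96.1   19.3]
 orange [242. 102.] [822.  208.1  32.8  30.9  32.3]
 big [220. 201.] [549.4 260.7 282.6 284.5   2.9]
 big [ 82. 164.] [648.1 662.4 179.8 228.6  90. ]
 big [302.  82.] [ 808.1  -44.   910.1 1922.     9.1]
 big [322.   4.] [1.1541e+03 2.4000e+00 4.4500e+01 1.9680e+03 1.0000e+00]
```

View pics/crop1.png

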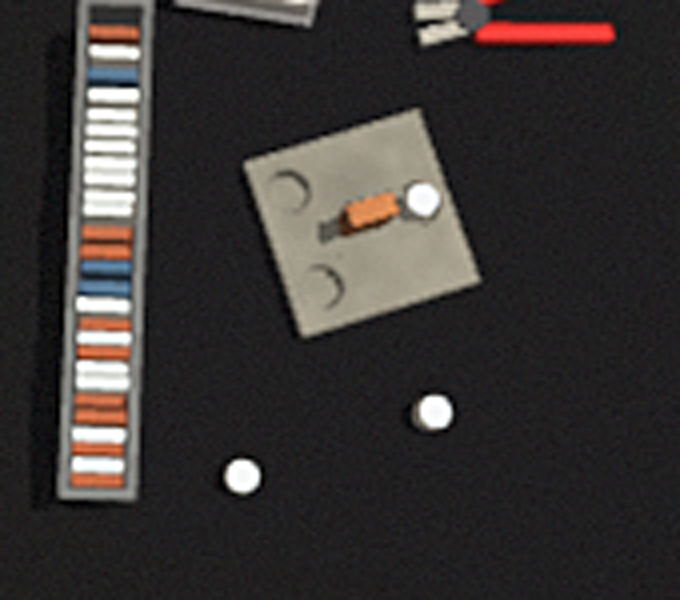

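The crop confirms it: the slab has a bead on its -y side and two empty wells toward the rack. Both views give its centre as about (0.602,-0.186) with yaw 18.6°, and a size of 132 mm (130 expected). Moving above bead0 now.

```bash
python3 -m jog '[[0.2,[379,292,0],0.4],[0.2,[379,292,0],0.836],[0.2,[379,292,0],0.836],[0.2,[379,292,0],0.836],[0.2,[379,292,0],0.836],[0.2,[379,292,0],0.836],[0.2,[379,292,0],0.836],[0.2,[379,292,0],0.836],[0.2,[427.5,599.7,60],0.836],[0.2,[427.5,599.7,60],0.836],[0.2,[427.5,599.7,90],0.836],[0.2,[427.5,599.7,90],0.836],[0.2,[427.5,599.7,90],0.836],[0.2,[427.5,599.7,90],0.836],[0.2,[427.5,599.7,90],0.836],[0.2,[427.5,599.7,90],0.836],[0.2,[427.5,599.7,90],0.836]]' 10
python3 - <<'E'
from h import *
f=optics.grab_frame("wrist");cv2.imwrite("pics/w1.png",f["color"][:,:,::-1]);print(np.round(f["cam_to_world"],3).tolist())
print(pix(f,[[.422,-.1015,.026],[.4677,-.232,.026],[.6015,-.186,.016]]))
im=f["color"];hsv=cv2.cvtColor(im,cv2.COLOR_RGB2HSV)
for c in blobs((hsv[:,:,2]>150)&(hsv[:,:,1]<60),300): print(c[:,0].mean(0).round(),rect(f,c,.026))
E
```

```text
t: 2.33
eef_pos: [0.4229, -0.1003, 0.151]
ee_rot: [-3.141, -0.0, -1.244]
force: [-0.1, -0.2, -0.4]
width: 0.0526
gripper_force: 0.0
[[-0.947, -0.308, -0.092, 0.447], [-0.321, 0.906, 0.277, -0.174], [-0.002, 0.292, -0.957, 0.295], [0.0, 0.0, 0.0, 1.0]]
[[318.83749095 196.53581396]
 [317.28313233  32.24784331]
 [148.78034258  35.43792707]]
[237. 388.] [440.5 149.4 406.1  38.   18.7]
[315. 288.] [390.4  -6.4 209.   20.5  18.8]
[390. 255.] [333.2 -67.   24.8  50.5  45.7]
[246. 255.] [473.5 -19.8  49.6  25.3  85. ]
[602. 257.] [ 133.5 -134.3   95.3   24.5    1.4]
[ 52. 245.] [640.3  42.6  90.9 129.8  89.5]
[318. 195.] [ 423.3 -103.    21.    26.6   18.8]
[316.  35.] [ 468.4 -229.5   21.9   24.4   18.7]
[147.  55.] [ 590.5 -166.2  126.6   89.7   19. ]
```

View pics/w1.png

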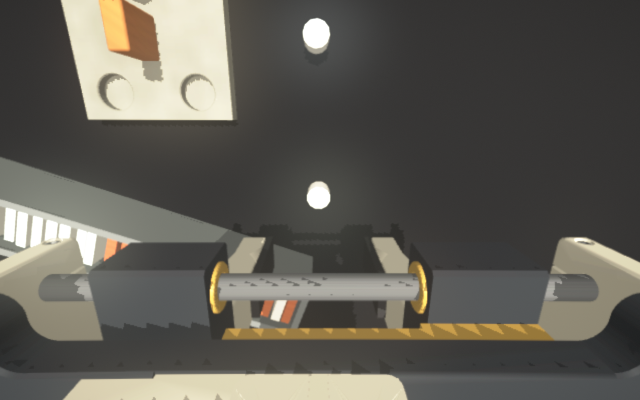

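The wrist picture shows bead0 at (318,196) and bead1 at (317,33), each within 2 mm of what I predicted. The empty wells are at (118,92) and (200,92). Grasping bead0.

```bash
python3 -m jog '[[0.2,[1,1,50],0],[0.2,[1,1,95],0],[0.2,[1,1,115],0],[0.2,[1,1,126],0],[0.2,[1,1,126],0],[0.2,[1,1,126],0],[-1,[1,1,126],0],[-1,[1,1,126],0],[-1,[1,1,126],0],[-1,[1,1,126],0],[-1,[1,1,126],0],[-1,[1,1,126],0],[-1,[1,1,90],0],[-1,[1,1,50],0],[-1,[1,1,50],0],[-1,[1,1,50],0]]' 10
python3 - <<'E'
from h import *
s=status.get_state();p=s["eef_pos"];y=s["ee_rot"][2];print(p,s["width"])
c=np.array([.6015,-.186]);a=np.radians(18.6);X=np.array([np.cos(a),np.sin(a)]);Y=np.array([-X[1],X[0]])
tx=np.array([np.cos(y),np.sin(y)]);ty=np.array([np.sin(y),-np.cos(y)])
for n,w in(("w0",(.036,.042)),("w1",(-.036,.042))):
    P=c+X*w[0]+Y*w[1];d=P-p[:2];print(n,P,d@tx*1e3,d@ty*1e3)
f=optics.grab_frame("wrist");cv2.imwrite("pics/w2.png",f["color"][:,:,::-1])
# wells/slab from wrist
im=f["color"];hsv=cv2.cvtColor(im,cv2.COLOR_RGB2HSV)
print(pix(f,[[*(c+X*i+Y*j),.016] for i,j in((.036,.042),(-.036,.042),(-.065,.065),(.065,.065))]))
E
```

```text
t: 4.38
eef_pos: [0.4211, -0.1025, 0.1002]
ee_rot: [-3.142, 0.0, -1.246]
force: [-0.6, 0.6, -0.7]
width: 0.0215
gripper_force: 10.0
[ 0.42107511 -0.10254813  0.10024507] 0.021520903943811894
w0 [ 0.62222337 -0.13471119] 94.63894317151406 -180.38446409264202
w1 [ 0.55398405 -0.15767626] 94.63986213698725 -108.38446409850663
[[ 65.51441868  86.10321691]
 [166.90898787  86.84280978]
 [210.79711935 120.16349308]
 [ 33.5299769  119.24339482]]
```

```bash
python3 -m jog '[[-1,[25,-45,0],0],[-1,[47,-90,0],0],[-1,[70,-135,0],0],[-1,[94.6,-180.4,0],0],[-1,[94.6,-180.4,0],0],[-1,[94.6,-180.4,0],0],[-1,[94.6,-180.4,0],0]]'
python3 - <<'E'
from h import *
c=np.array([.6015,-.186]);a=np.radians(18.6);X=np.array([np.cos(a),np.sin(a)]);Y=np.array([-X[1],X[0]])
f=optics.grab_frame("wrist");im=f["color"][:,:,::-1].copy()
for u,v in pix(f,[[*(c+X*i+Y*j),.016] for i,j in((.036,.042),(-.036,.042),(-.065,.065),(.065,.065),(.065,-.065),(-.065,-.065))]): cv2.drawMarker(im,(int(u),int(v)),(0,0,255),0,12)
cv2.imwrite("pics/w3.png",im)
E
```

```text
t: 5.3
eef_pos: [0.6215, -0.1345, 0.1]
ee_rot: [3.14, 0.0, -1.246]
force: [-0.3, 0.0, -1.0]
width: 0.0215
gripper_force: 10.0
```

View pics/w3.png

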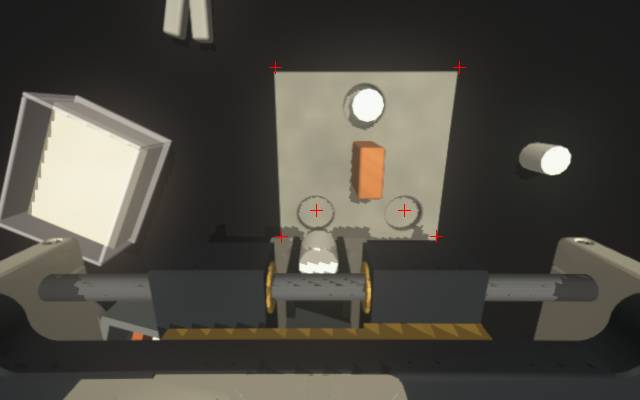

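The picture shows the held bead at (318,252) in front of well0 at (316,211). The projected marks fall on both wells within about 2 px, so I can lower it.

```bash
python3 -m jog '[[-1,[0.5,-0.5,35],0],[-1,[0.5,-0.5,55],0],[-1,[0.5,-0.5,62],0],[-1,[0.5,-0.5,66.5],0],[-1,[0.5,-0.5,66.5],0],[-1,[0.5,-0.5,66.5],0],[-0.2,[0.5,-0.5,66.5],0],[-0.2,[0.5,-0.5,66.5],0],[-0.2,[0.5,-0.5,66.5],0],[-0.2,[0.5,-0.5,66.5],0],[-0.2,[0.5,-0.5,40],0],[-0.2,[0.5,-0.5,0],0],[-0.2,[0,0,-20],0],[-0.2,[0,0,-20],0],[-0.2,[0,0,-20],0]]'
python3 - <<'E'
from h import *
s=status.get_state();p=s["eef_pos"];y=s["ee_rot"][2];print(p,s["width"])
tx=np.array([np.cos(y),np.sin(y)]);ty=np.array([np.sin(y),-np.cos(y)])
d=np.array([.4677,-.2315])-p[:2];print(d@tx*1e3,d@ty*1e3)
c=np.array([.6015,-.186]);a=np.radians(18.6);X=np.array([np.cos(a),np.sin(a)]);Y=np.array([-X[1],X[0]])
f=optics.grab_frame("wrist");im=f["color"]
print(pix(f,[[*(c+X*i+Y*j),.033] for i,j in((.036,.042),(-.036,.042),(0,-.042))]))
hsv=cv2.cvtColor(im,cv2.COLOR_RGB2HSV)
for k in blobs((hsv[:,:,2]>215)&(hsv[:,:,1]<40),100): print(k[:,0].mean(0).round(),rect(f,k,.033),rect(f,k,.026))
cv2.imwrite("pics/w4.png",im[:260,150:,::-1])
E
```

```text
t: 7.22
eef_pos: [0.6221, -0.1345, 0.1198]
ee_rot: [3.141, 0.001, -1.246]
force: [-0.2, -0.4, -0.6]
width: 0.0349
gripper_force: 0.0
[ 0.62209989 -0.13451596  0.11979602] 0.03492125774673052
42.65222533536341 177.2738507810232
[[317.13686063 209.95386875]
 [404.3614048  209.99273421]
 [365.61238292 102.62509004]]
[316. 209.] [ 623.8 -134.7   21.4   26.7   44.5] [ 623.2 -132.5   22.    27.6   44.5]
[537. 156.] [ 474.3 -230.7   20.4   19.4   18.4] [ 469.  -231.4   21.1   20.    18.4]
[393. 118.] [ 591.1 -222.5   11.3   10.2   22.6] [ 589.4 -222.9   11.6   10.5   22.6]
[ 39. 155.] [ 840.4 -105.9   97.3    1.5   81.6] [ 846.3 -102.8  100.2    1.6   81.6]
[137. 119.] [ 772.2 -159.2    3.4   64.4   81.9] [ 776.  -157.7    3.5   66.4   81.9]
[ 91. 187.] [ 801.5 -100.6  105.4   78.7   81.7] [806.1 -97.3 108.6  81.   81.7]
[364. 106.] [ 615.2 -223.4   21.    20.5   18.6] [ 614.3 -223.9   21.6   21.1   18.6]
[404.  82.] [ 594.9 -246.7   17.7    8.1   18.5] [ 593.3 -247.9   18.3    8.3   18.5]
[210.  23.] [ 735.9 -239.9    9.1   26.5   17.1] [ 738.7 -240.9    9.3   27.3   17.1]
[186.  20.] [ 750.8 -236.2    8.4   24.2    3.3] [ 754.  -237.     8.6   24.9    3.3]
```

View pics/w4.png

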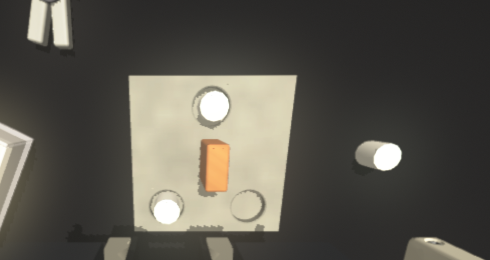

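The cropped picture shows the first bead seated in well0, at crop (166,210). Well1 is empty at (246,206), and the bead still to fetch is at (384,156). Picking up bead1.

```bash
python3 -m jog '[[0.2,[14,59,0],0],[0.2,[28,118,0],0],[0.2,[42.9,176.5,0],0],[0.2,[42.9,176.5,0],0],[0.2,[42.9,176.5,40],0],[0.2,[42.9,176.5,70],0],[0.2,[42.9,176.5,88],0],[0.2,[42.9,176.5,95],0],[0.2,[42.9,176.5,95],0],[0.2,[42.9,176.5,95],0],[-1,[42.9,176.5,95],0],[-1,[42.9,176.5,95],0],[-1,[42.9,176.5,95],0],[-1,[42.9,176.5,95],0],[-1,[42.9,176.5,95],0],[-1,[42.9,176.5,60],0],[-1,[42.9,176.5,10],0],[-1,[42.9,176.5,10],0],[-1,[42.9,176.5,10],0]]' 10
python3 - <<'E'
from h import *
s=status.get_state();p=s["eef_pos"];y=s["ee_rot"][2];print(p,s["width"])
tx=np.array([np.cos(y),np.sin(y)]);ty=np.array([np.sin(y),-np.cos(y)])
d=np.array([.5540,-.1577])-p[:2];print(d@tx*1e3,d@ty*1e3)
E
```

```text
t: 9.65
eef_pos: [0.4688, -0.2315, 0.1104]
ee_rot: [-3.141, 0.0, -1.246]
force: [-0.3, -0.8, -0.6]
width: 0.0214
gripper_force: 10.0
[ 0.46879082 -0.23146475  0.11039222] 0.021430207231153492
-42.72516590482968 -104.28999765605228
```

```bash
python3 -m jog '[[-1,[-14,-35,0],0],[-1,[-28,-70,0],0],[-1,[-42.7,-104.3,0],0],[-1,[-42.7,-104.3,0],0],[-1,[-42.7,-104.3,0],0],[-1,[-42.7,-104.3,35],0],[-1,[-42.7,-104.3,60],0],[-1,[-42.7,-104.3,71],0],[-1,[-42.7,-104.3,77],0],[-1,[-42.7,-104.3,77],0],[-1,[-42.7,-104.3,77],0],[-0.2,[-42.7,-104.3,77],0],[-0.2,[-42.7,-104.3,77],0],[-0.2,[-42.7,-104.3,77],0],[-0.2,[-42.7,-104.3,77],0],[-0.2,[-42.7,-104.3,50],0],[-0.2,[-42.7,-104.3,0],0],[-0.2,[-62,-68,-10],0],[-0.2,[-82,-68,-10],0],[-0.2,[-82,-68,-10],0]]'
python3 -m jog '[[-0.2,[0,0,0],0],[-0.2,[0,0,0],0],[-0.2,[0,0,0],0]]'
python3 - <<'E'
from h import *
s=status.get_state();p=s["eef_pos"];y=s["ee_rot"][2];print(p,s["width"])
tx=np.array([np.cos(y),np.sin(y)]);ty=np.array([np.sin(y),-np.cos(y)])
c=np.array([.6015,-.186]);a=np.radians(18.6);X=np.array([np.cos(a),np.sin(a)]);Y=np.array([-X[1],X[0]])
d=c-p[:2];print(d@tx*1e3,d@ty*1e3)
f=optics.grab_frame("wrist");im=f["color"]
hsv=cv2.cvtColor(im,cv2.COLOR_RGB2HSV)
for k in blobs((hsv[:,:,2]>215)&(hsv[:,:,1]<40),100): print(k[:,0].mean(0).round(),rect(f,k,.033))
for k in blobs((hsv[:,:,1]>150)&(hsv[:,:,0]<16)&(hsv[:,:,2]>170),100): print('or',k[:,0].mean(0).round(),rect(f,k,.06))
E=[[*(c+X*i+Y*j),.016] for i,j in((-.065,.065),(.065,.065),(.065,-.065),(-.065,-.065))]
im=im[:,:,::-1].copy()
for u,v in pix(f,E): cv2.drawMarker(im,(int(u),int(v)),(0,0,255),0,10)
cv2.imwrite("pics/w5.png",im)
E
```

```text
t: 12.15
eef_pos: [0.507, -0.1316, 0.1212]
ee_rot: [-3.141, -0.0, -1.245]
force: [1.2, 0.2, -0.6]
width: 0.035
gripper_force: 0.0
t: 12.52
eef_pos: [0.5075, -0.1325, 0.1202]
ee_rot: [3.141, 0.0, -1.246]
force: [0.0, -0.4, -0.1]
width: 0.0351
gripper_force: 0.0
[ 0.50746105 -0.1324906   0.1201778 ] 0.03508536538650429
80.7063734903059 -72.0628970922857
[123. 321.] [643.3  27.8  36.8  10.4  88.9]
[109. 316.] [656.8  26.8  35.4   9.2  89.5]
[  2. 114.] [ 751.8 -127.9    4.7   31.6    0.9]
[ 26. 126.] [ 746.2 -114.4   88.6   29.4   82.1]
[225. 100.] [ 597.  -184.9  120.7  120.5   18.6]
```

View pics/w5.png

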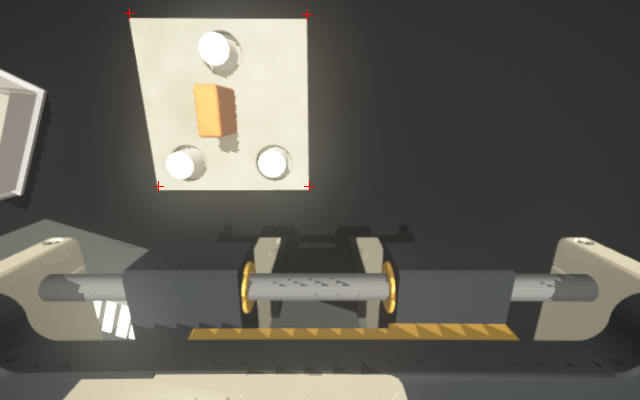

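The picture shows beads seated in all three wells, at (214,48), (181,164) and (273,162), with the grip block's top at (208,110). Now grasping the grip and lifting gently.

```bash
python3 -m jog '[[-0.1,[40,-36,0],0],[-0.1,[79.5,-72,0],0],[-0.1,[79.5,-72,0],0],[-0.1,[79.5,-72,0],0],[-0.1,[79.5,-72,30],0],[-0.1,[79.5,-72,55],0],[-0.1,[79.5,-72,72],0],[-0.1,[79.5,-72,83],0],[-0.1,[79.5,-72,83],0],[-0.1,[79.5,-72,83],0],[-1,[79.5,-72,83],0],[-1,[79.5,-72,83],0],[-1,[79.5,-72,83],0],[-1,[79.5,-72,83],0],[-1,[79.5,-72,83],0],[-1,[79.5,-72,83],0]]' 40
python3 -m jog '[[-1,[0,0,-3],0],[-1,[0,0,-8],0],[-1,[0,0,-16],0],[-1,[0,0,-28],0],[-1,[0,0,-42],0],[-1,[0,0,-56],0],[-1,[0,0,-70],0],[-1,[0,0,-84],0],[-1,[0,0,-98],0],[-1,[0,0,-108],0],[-1,[0,0,-114],0],[-1,[0,0,-118],0],[-1,[0,0,-120],0],[-1,[0,0,-120],0],[-1,[0,0,-120],0]]'
python3 - <<'E'
from h import *
s=status.get_state();p=s["eef_pos"];y=s["ee_rot"][2];print(p,s["width"])
tx=np.array([np.cos(y),np.sin(y)]);ty=np.array([np.sin(y),-np.cos(y)])
d=np.array([.550,.262])-p[:2];print(d@tx*1e3,d@ty*1e3,'turn',y-np.radians(2.9-90))
E
```

```text
t: 14.58
eef_pos: [0.6014, -0.1845, 0.0379]
ee_rot: [-3.141, -0.0, -1.246]
force: [0.4, 1.0, 3.0]
width: 0.016
gripper_force: 40.0
t: 16.45
eef_pos: [0.6007, -0.1845, 0.1572]
ee_rot: [3.141, 0.0, -1.246]
force: [0.1, 0.0, -4.9]
width: 0.0158
gripper_force: 40.0
[ 0.60074542 -0.18451855  0.15717338] 0.015799657533002356
-439.35143365445066 -94.46813883577794 turn 0.27433942141357637
```

The slab is held, with its underside about 120 mm up, which clears the rack by about 50 mm. Carrying it smoothly.

```bash
python3 -m jog '[[-1,[-6,-1,0],0],[-1,[-22,-5,0],0.01],[-1,[-46,-10,0],0.03],[-1,[-76,-16,0],0.05],[-1,[-110,-24,0],0.07],[-1,[-145,-31,0],0.09],[-1,[-180,-39,0],0.11],[-1,[-215,-46,0],0.13],[-1,[-250,-54,0],0.15],[-1,[-285,-61,0],0.17],[-1,[-320,-69,0],0.19],[-1,[-353,-76,0],0.21],[-1,[-382,-82,0],0.23],[-1,[-405,-87,0],0.25],[-1,[-422,-91,0],0.265],[-1,[-433,-93.3,0],0.274],[-1,[-439,-94.5,0],0.274],[-1,[-439.4,-94.5,0],0.274],[-1,[-439.4,-94.5,0],0.274],[-1,[-439.4,-94.5,0],0.274]]'
python3 - <<'E'
from h import *
s=status.get_state();print(s["eef_pos"],s["ee_rot"],s["width"])
for n in ("top","scene","wrist"):
    f=optics.grab_frame(n);cv2.imwrite(f"pics/{n}6.png",f["color"][:,:,::-1])
a=cv2.imread("pics/top6.png")[130:270,150:310];b=cv2.imread("pics/wrist6.png")
cv2.imwrite("pics/v6.png",np.vstack([cv2.resize(b,(480,300)),cv2.resize(cv2.imread("pics/scene6.png"),(480,300))]))
E
```

```text
t: 18.95
eef_pos: [0.5503, 0.2615, 0.1576]
ee_rot: [3.142, -0.0, -1.52]
force: [-0.2, -0.2, -4.7]
width: 0.0151
gripper_force: 40.0
[0.5502872  0.26151531 0.15760746] [ 3.14157958e+00 -5.45049822e-05 -1.52032502e+00] 0.015123058073569411
```

View pics/v6.png

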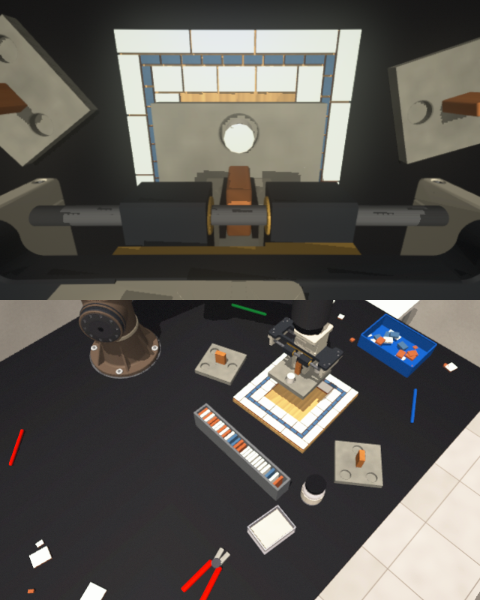

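The upper picture (wrist) shows the slab level over the gap, with its far edge near the gap's far edge. The lower one (scene) shows it over the panel, with the rack, jar, tub and nippers undisturbed. I'll lower it partway, then measure slab against gap.

```bash
python3 -m jog '[[-1,[0,0,3],0],[-1,[0,0,10],0],[-1,[0,0,20],0],[-1,[0,0,30],0],[-1,[0,0,39],0],[-1,[0,0,45],0],[-1,[0,0,47],0],[-1,[0,0,48],0],[-1,[0,0,48],0],[-1,[0,0,48],0]]'
python3 - <<'E'
from h import *
s=status.get_state();p=s["eef_pos"];print(p,s["ee_rot"],s["width"],s["force"])
zt=p[2]-.0379+.016
a=np.radians(2.9);X=np.array([np.cos(a),np.sin(a)]);Y=np.array([-X[1],X[0]])
out=[]
for n in("wrist","scene"):
    f=optics.grab_frame(n);im=f["color"][:,:,::-1].copy()
    for c0,h,z,col in((p[:2],.065,zt,(0,0,255)),(np.array([.55,.262]),.071,.023,(0,255,0))):
        q=pix(f,[[*(c0+X*i*h+Y*j*h),z] for i,j in((-1,1),(1,1),(1,-1),(-1,-1))])
        print(n,q.round(1).tolist());cv2.polylines(im,[q.astype(np.int32)],True,col,1)
    out.append(im)
w=cv2.resize(out[0][30:300,130:500],(740,540))[:290]; sc=cv2.resize(out[1][60:200,310:495],(740,560),interpolation=cv2.INTER_CUBIC)[100:410]
cv2.imwrite("pics/v7.png",np.vstack([w,sc]))
E
```

```text
t: 20.35
eef_pos: [0.5504, 0.2622, 0.1099]
ee_rot: [-3.141, 0.0, -1.52]
force: [-0.2, -0.3, -5.3]
width: 0.0158
gripper_force: 40.0
[0.55035694 0.26215576 0.10988806] [-3.14111580e+00  3.63608797e-04 -1.51976182e+00] 0.015829234078356416 [-0.17904937 -0.33318044 -5.32689634]
wrist [[412.5, 332.1], [220.8, 331.9], [198.5, 136.3], [434.6, 136.5]]
wrist [[396.8, 285.5], [238.2, 285.4], [223.4, 121.1], [411.5, 121.2]]
scene [[392.9, 76.5], [438.2, 106.0], [402.0, 140.9], [356.4, 108.9]]
scene [[389.3, 92.2], [436.3, 123.6], [398.6, 160.8], [351.1, 126.6]]
```

View pics/v7.png

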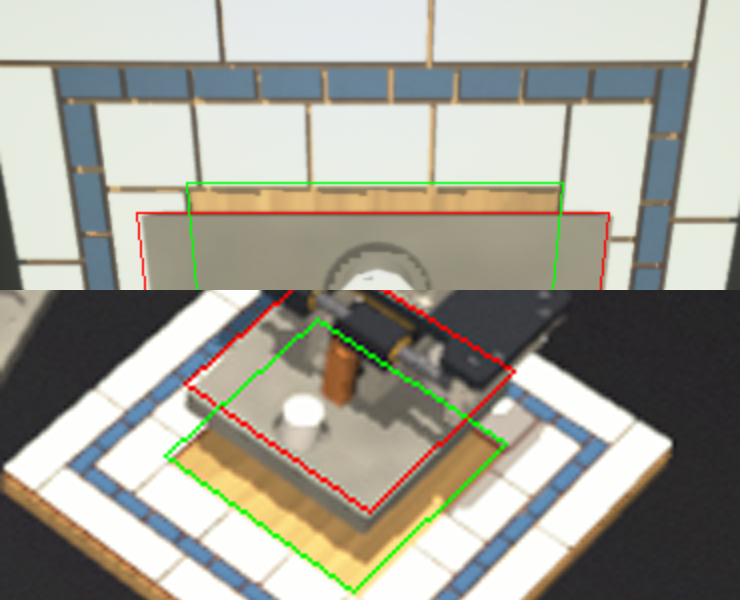

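Seen from the wrist, the slab's outline matches the TCP prediction to within 1 px, and the gap's sides match too. The gap's far edge suggests it lies 1–2 mm further toward +y. I'll shift +y by 1 mm and go down to about 12 mm above the tiles.

```bash
python3 -m jog '[[-1,[0,0,2],0],[-1,[-0.5,0,6],0],[-1,[-1,0,12],0],[-1,[-1,0,19],0],[-1,[-1,0,26],0],[-1,[-1,0,31],0],[-1,[-1,0,34],0],[-1,[-1,0,36],0],[-1,[-1,0,36.5],0],[-1,[-1,0,36.5],0],[-1,[-1,0,36.5],0],[-1,[-1,0,36.5],0]]'
python3 - <<'E'
from h import *
s=status.get_state();p=s["eef_pos"];print(p,s["ee_rot"],s["width"],s["force"])
zt=p[2]-.0379+.016
a=np.radians(2.9);X=np.array([np.cos(a),np.sin(a)]);Y=np.array([-X[1],X[0]])
out=[]
for n in("wrist","scene"):
    f=optics.grab_frame(n);im=f["color"][:,:,::-1].copy();S=4
    big=cv2.resize(im,None,fx=S,fy=S,interpolation=cv2.INTER_CUBIC)
    for c0,h,z,col in((p[:2],.065,zt-.016,(0,0,255)),(p[:2],.065,zt,(0,0,255)),(np.array([.55,.2625]),.071,.023,(0,255,0))):
        q=pix(f,[[*(c0+X*i*h+Y*j*h),z] for i,j in((-1,1),(1,1),(1,-1),(-1,-1))])
        cv2.polylines(big,[((q+.5)*S).astype(np.int32)],True,col,1)
    out.append(big)
w=cv2.resize(out[0][400:900,600:1900],(780,300)); sc=out[1][380:680,1340:1340+780]
sc=sc[:300];cv2.imwrite("pics/v8.png",np.vstack([w,sc]))
E
```

```text
t: 21.95
eef_pos: [0.5502, 0.2631, 0.0732]
ee_rot: [-3.141, 0.0, -1.52]
force: [0.2, -0.5, -5.5]
width: 0.0159
gripper_force: 40.0
[0.55019705 0.26305253 0.07319036] [-3.14143816e+00  1.03698555e-04 -1.51978708e+00] 0.01589162432177699 [ 0.1673583  -0.53990837 -5.47491021]
```

View pics/v8.png

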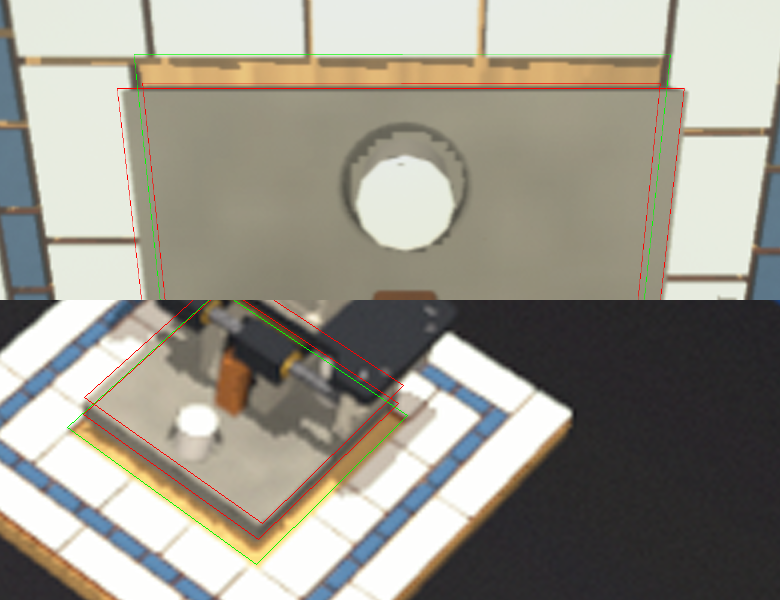

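In the last picture, slab and gap match their predicted outlines within about 1–2 mm in both views. The slab is level and square, about 10–12 mm above the tiles, with nothing touching. Handing in.

```bash
python3 -c "
from station import order
print(order.job_done())"
```

```text
the job is handed in; nothing more can be done
None
```

The job is handed in at about 22 s of the 69 s limit: all three wells hold their beads, and the slab is gripped and hovering level, square and centred about a centimetre above the gap; no verdict was returned.

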